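# Un-nest and sort casting flasks

### The arm

A 6-joint arm with a two-finger parallel gripper is mounted at the origin on the work surface. World frame = base frame: x ahead of the robot, y to its left, z up, the work surface at z = 0. Lengths are in mm, angles in degrees, forces in N, time in s.
With the tool pointing down it reaches from about 300 to 850 mm from the base axis. Payload 4.2 kg.
Tool frame: the origin (TCP) lies at the very end of the fingers, on their centre line; the grasp point (between the pads) lies 19 mm behind it; z points along the fingers, y is the line along which they close (so a half turn about z gives the same grasp; the last joint's range is limited). The gripper opens to 91 mm and grips with 3 to 60 N. Pads are 32 mm wide; open, the fingers measure 118 mm over their backs; the gripper's body (76 mm by 178 mm) begins 60 mm behind the grasp point.
Start: joints at [74.943, 18.312, 89.639, -0, 72.044, -1.146], TCP at [138.244, 558.15, 213.976] pointing down, gripper open.
Joint ranges: [-177.97, 177.97], [-48.28, 115.42], [12.27, 149.76], [-77.06, 257.06], [2.81, 150.46], [-146.56, 146.56]. Speed limits (degrees/s): [147.25, 147.25, 180, 180, 180, 180].

### API

Orientations are given as [roll, pitch, yaw] about the fixed x, y, z axes, in that order (R = Rz(yaw) Ry(pitch) Rx(roll)).
In Python, from workcell import env gives the robot as it stands.
- The arm moves only by the shell command python3 -m pendant 'ROWS' [FORCE]. ROWS is a JSON object of lists of equal length, an entry for each row: "translation": the shift along the tool's x, y, z in mm, a list of three; "roll": the turn about the tool's z in rad; "hand": the closure in counts, from 0 (fully open) to 255 (shut). In form: {"translation": [[dx, dy, dz], ...], "roll": [roll, ...], "hand": [hand, ...]}. A call has exactly 8 rows; each row shifts and turns the commanded pose from where the row before left it, along the tool's axes as they then stand; what a row does not reach is not made up. A row lasts 1/12 s, in which the tool goes at most 41.7 mm and 7.16 degrees, less where a joint would pass 70% of its speed; a pose out of reach is approached as far as the arm can. A call with a gripper value outside its range is refused whole. The fingers move at their own pace and stop on an object; FORCE is the grip in N (left out, the last holds). Time passes only in rows, so rows that do not move let the fingers close, or fill a call up. It gives the time, the measured TCP pose, the force, the opening and the grip force at its end, in the units of the state.
- env.state(): the state, without advancing time (a new reading comes with each control period).
- env.grab_frame(name): name is "side" or "top" or "wrist"; returns a dict with "frame" (480x640x3 uint8, red, green, blue), "z_map" (480x640 float32, mm along the optical axis (not along the pixel's ray), 0 where there is no reading), "fx", "fy", "cx", "cy" (pixels), "pose" (4x4, takes a point from camera to world coordinates). Camera axes: x right, y down, z forward; pixel columns grow to the right and rows downward; lengths in mm; the calibration is good to about 2 mm. A picture is of the moment at which its call begins.
- env.job_done(): hands the job in; it is judged then, once.
Trained networks look in a picture, given as the dict that the camera call returned (one of the last four; its "shot" number tells which), for a name from the list of things; names that differ only in an ending like _2 or _b are one class to them, and where a whole thing is asked for, a point or a joint stands for the part that bears it (a point fixed in the world has none). Each returns a list of dicts, best first, with "score" (0 to 1); they miss things now and then, are a little off and sometimes report something else, mostly with a low value. They report only what shows in the picture. A call takes as long as a camera call.
- env.recognise(picture, label): "rect" ([centre column, centre row, width, height] in pixels, round what is visible of it).
- env.regions_of(picture, label): "pixels" (480x640 bool, what is visible of it) and "rect" ([centre column, centre row, width, height] in pixels, round what is visible of it).
The state is a dict: "time_s": time; "qpos": joint angles; "qvel": joint speeds; "effort": joint torques, N m; "ee_pos": TCP position; "ee_rot": TCP orientation; "force": force on the tool from outside, world axes, zero at the start; "torque": the same for the moment, N m; "gripper_width": finger opening in mm; "gripper_force": force on a finger pad.
Only numpy, scipy, OpenCV 4.12 (cv2) and the standard library are available. Lean on these libraries where they do the work, as an engineer would, in place of code of your own. Each camera call takes 0.05 s, during which the arm holds its last target. There are 200 camera calls.

### The job

In the middle of the bench a slim steel casting flask is snugly nested inside a wider perforated one. Draw the slim flask straight up out of the wide one, which stays standing where it is, and stand it in the red tray that already holds a slim flask like it; then stand the wide flask in the red tray that holds another wide one. Keep both upright, do not tip them over, and let go of them.

Things in the scene. Friction and masses are not known exactly. Their poses are not given: they have to be found in the camera images.
- slim_mid (a point): the slim flask: plain bright steel tube open at both ends, outer diameter 46 mm, wall 3 mm, 130 mm tall, about 0.22 kg, at the start standing inside the wide flask on the same table top, so that 45 mm of it stands proud. The point is its centre, half-way up (65 mm above its foot), z along the tube
- wide_mid (a point): the wide flask: steel tube open at both ends with rows of dark holes, outer diameter 56 mm, wall 3 mm (the slim one fits inside with 2 mm to spare all round), 85 mm tall, about 0.3 kg, standing on the table around the slim one. The point is its centre, half-way up (42.5 mm above its foot), z along the tube
- slim_spot (a point): red open tray, 250 mm (its x) by 170 mm (its y), rim 35 mm above the table, walls 5 mm and floor 5 mm thick, fixed to the table; it already holds one slim flask (46 mm wide, 130 mm tall) standing 60 mm beyond the tray's centre on its +x side (far from the robot). This point lies on the top of the tray's floor, on the centre line of its free end: 55 mm from the tray's centre on its -x side (nearer the robot); axes along the tray's sides, z up
- wide_spot (a point): red open tray, 250 mm (its x) by 170 mm (its y), rim 35 mm above the table, walls 5 mm and floor 5 mm thick, fixed to the table; it already holds one wide perforated flask (56 mm wide, 85 mm tall) standing 60 mm beyond the tray's centre on its +x side (far from the robot). This point lies on the top of the tray's floor, on the centre line of its free end: 55 mm from the tray's centre on its -x side (nearer the robot); axes along the tray's sides, z up

How it is judged:
By the outcome, as a careful person would: the job done as asked, in the order asked, and still so for the second after the job is handed in, with the robot touching nothing.
It also fails if it takes over 61 s, if anything falls off the work surface, if the arm or the gripper's body presses on something with over 40 N, if the wrist force passes 120 N, or if a joint passes its speed limit or range.

## Working session

There is one attempt and no reset: what is moved stays moved. The work goes in short steps, Python scripts to look and compute and a shell command to move; the robot and the scene stay as the last step left them, time stands still between calls to the robot, and variables do not carry over. Pictures are saved under pics/ and viewed, at most 10 in all, crops included, and the job is handed in when it is done.

```bash
mkdir -p pics; ls; cat > h.py <<'E'
from workcell import env
import numpy as np, cv2
def pts(f,mask):
    v,u=np.nonzero(mask&(f["z_map"]>0)); z=f["z_map"][v,u]
    p=np.c_[(u-f["cx"])/f["fx"]*z,(v-f["cy"])/f["fy"]*z,z]
    return p@f["pose"][:3,:3].T+f["pose"][:3,3]
def save(f,n): cv2.imwrite(f"pics/{n}.png",f["frame"][:,:,::-1])
E
python3 - <<'E'
from h import *
print(env.state())
ims=[]
for c in ("top","side"):
    f=env.grab_frame(c); ims.append(f["frame"]); print(c,f["pose"].round(2).tolist(),f["fx"])
    for l in ("slim_mid","wide_mid","slim_spot","wide_spot"):
        for r in env.regions_of(f,l):
            p=pts(f,r["pixels"])
            if len(p)==0: continue
            print(l,round(r["score"],2),np.round(r["rect"]),len(p),np.percentile(p,[2,50,98],axis=0).round(0).tolist())
im=np.hstack(ims); cv2.imwrite("pics/a.png",cv2.resize(im,(800,300))[:,:,::-1])
E
```

```text
pics
{'time_s': 0.0, 'qpos': array([ 7.49421108e+01,  1.83505286e+01,  8.97087375e+01,  1.18138903e-03,
        7.20427917e+01, -1.14512179e+00]), 'qvel': array([ 0.07886336, -0.03910645,  0.0417702 , -0.03173611,  0.08246043,
        0.07058635]), 'effort': array([-6.38612073e-04, -4.12470210e+01, -2.31972939e+01,  7.26505020e-02,
        4.59668320e-02, -1.65733677e-04]), 'ee_pos': array([138.10513737, 557.63124091, 213.11563587]), 'ee_rot': array([-1.79897985e+02, -3.16256931e-03,  1.66086865e+02]), 'force': array([-0.1188595 , -0.78453785,  0.79432978]), 'torque': array([-0.00300895,  0.00664461,  0.01793237]), 'gripper_force': 0.0, 'gripper_width': 91.21954817258299}
top [[0.19, -0.96, 0.21, 312.19], [-0.98, -0.18, 0.03, -15.73], [0.01, -0.21, -0.98, 933.61], [0.0, 0.0, 0.0, 1.0]] 570.5674161570182
slim_mid 0.85 [315. 204.  32.  37.] 940 [[515.0, 10.0, 8.0], [550.0, 33.0, 99.0], [558.0, 52.0, 132.0]]
wide_mid 0.84 [316. 219.  31.  29.] 415 [[510.0, 4.0, 17.0], [515.0, 24.0, 62.0], [541.0, 53.0, 87.0]]
slim_spot 0.95 [495. 238. 118. 163.] 16057 [[432.0, -358.0, 3.0], [547.0, -271.0, 7.0], [684.0, -177.0, 38.0]]
wide_spot 0.71 [166. 220. 150. 177.] 16053 [[367.0, 177.0, 2.0], [481.0, 270.0, 6.0], [617.0, 353.0, 37.0]]
side [[0.98, -0.1, 0.18, 379.07], [-0.2, -0.48, 0.85, -649.82], [-0.0, -0.87, -0.49, 458.21], [0.0, 0.0, 0.0, 1.0]] 471.51964985852914
slim_mid 0.84 [333. 215.  28.  41.] 951 [[515.0, 11.0, 84.0], [535.0, 19.0, 113.0], [557.0, 56.0, 130.0]]
wide_mid 0.72 [330. 252.  32.  55.] 1414 [[510.0, 6.0, 1.0], [531.0, 12.0, 46.0], [561.0, 35.0, 84.0]]
slim_spot 0.96 [411. 398. 263. 164.] 25105 [[432.0, -360.0, 3.0], [541.0, -281.0, 6.0], [684.0, -177.0, 35.0]]
wide_spot 0.83 [290. 207. 131.  53.] 4470 [[365.0, 178.0, 1.0], [456.0, 278.0, 13.0], [615.0, 356.0, 35.0]]
```

View pics/a.png

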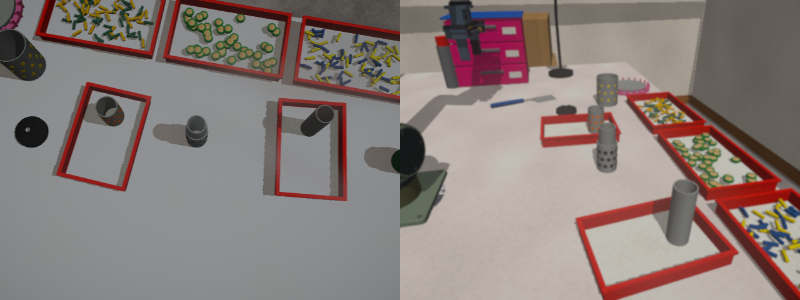

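The left picture (top) shows the nested flasks at about (197,130), the wide flask's tray on the left at (104,137) and the slim flask's tray on the right at (312,150). The side view agrees. Next I fit circles and rectangles for the exact positions.

```bash
python3 - <<'E'
from h import *
from scipy.optimize import least_squares
fs={c:env.grab_frame(c) for c in ("top","side")}
def circ(p,r): 
    s=least_squares(lambda c:np.hypot(*(p[:,:2]-c).T)-r,np.median(p[:,:2],axis=0)+[8,8],loss="soft_l1"); return s.x.round(1),np.abs(s.fun).mean().round(1),len(p)
for c,f in fs.items():
    P=pts(f,np.ones((480,640),bool))
    n=P[np.hypot(P[:,0]-536,P[:,1]-32)<45]
    print(c,"slim top rim",circ(n[(n[:,2]>126)&(n[:,2]<136)],21.5),"slim out",circ(n[(n[:,2]>92)&(n[:,2]<125)&(np.hypot(n[:,0]-536,n[:,1]-32)>19)],23),"wide",circ(n[(n[:,2]>15)&(n[:,2]<78)],28))
    for l in ("slim_spot","wide_spot"):
        r=env.regions_of(f,l)[0]; p=pts(f,r["pixels"]); p=p[(p[:,2]>30)&(p[:,2]<40)]
        (cx,cy),wh,a=R=cv2.minAreaRect(p[:,:2].astype(np.float32))
        b=cv2.boxPoints(R); e=[b[1]-b[0],b[2]-b[1]]; x=max(e,key=np.linalg.norm); x=x/np.linalg.norm(x); x*=np.sign(x[0])
        print(l,np.round([cx,cy],1),np.round(wh,1),"yaw",np.degrees(np.arctan2(x[1],x[0])).round(1),"spot",(np.array([cx,cy])-55*x).round(1))
        q=P[(P[:,2]>45)&(P[:,2]<128)&(np.hypot(P[:,0]-cx-60*x[0],P[:,1]-cy-60*x[1])<45)]
        if len(q)>20: print("  neighbour",circ(q,23 if l[0]=="s" else 28))
E
```

```text
top slim top rim (array([537.5,  31.8]), np.float64(0.9), 214) slim out (array([535.9,  32. ]), np.float64(1.7), 334) wide (array([536.3,  31.3]), np.float64(3.8), 570)
slim_spot [ 558.6 -267.4] [260.2 180.8] yaw 6.1 spot [ 503.9 -273.2]
  neighbour (array([ 617., -260.]), np.float64(1.7), 1110)Traceback (most recent call last):
  File "<stdin>", line 11, in <module>
IndexError: list index out of range
```

```bash
python3 -m pendant '{"translation":[[0,0,0],[0,0,0],[-18,-24,0],[-18,-24,0],[-18,-24,0],[-18,-24,0],[-18,-24,0],[-18,-24,0]],"roll":[-0.1214,-0.1214,0,0,0,0,0,0],"hand":[0,0,0,0,0,0,0,0]}' 20
python3 -m pendant '{"translation":[[-18,-24,0],[-18,-24,0],[-18,-24,0],[-18,-24,0],[-18,-24,0],[-18,-24,0],[-18,-24,0],[-18,-24,0]],"roll":[0,0,0,0,0,0,0,0],"hand":[0,0,0,0,0,0,0,0]}'
python3 -m pendant '{"translation":[[-18,-24,0],[-18,-24,0],[-18,-24,0],[-18,-24,0],[-18,-24,0],[-18,-24,0],[-18,-24,0],[0,0,0]],"roll":[0,0,0,0,0,0,0,0],"hand":[0,0,0,0,0,0,0,0]}'
python3 - <<'E'
from h import *
from scipy.optimize import least_squares
print(env.state()["ee_pos"],env.state()["ee_rot"])
f=env.grab_frame("wrist"); save(f,"w1")
P=pts(f,np.ones((480,640),bool))
n=P[np.hypot(P[:,0]-536,P[:,1]-32)<50]
for lo,hi,r in ((126,136,21.5),(81,89,27)):
    p=n[(n[:,2]>lo)&(n[:,2]<hi)]; 
    if lo==81: p=p[np.hypot(p[:,0]-536.5,p[:,1]-32)>22]
    s=least_squares(lambda c:np.hypot(*(p[:,:2]-c).T)-r,[536,32],loss="soft_l1"); print(len(p),s.x,np.abs(s.fun).mean())
f=env.grab_frame("top"); save(f,"t1")
r=env.regions_of(f,"wide_spot")
for q in r:
    p=pts(f,q["pixels"]); p=p[(p[:,2]>30)&(p[:,2]<40)]; print(q["score"],cv2.minAreaRect(p[:,:2].astype(np.float32)))
E
```

```text
time_s: 1.37
ee_pos: [246.8, 413.0, 214.1]
ee_rot: [180.0, 0.0, -180.0]
force: [0.8, -0.1, -0.2]
gripper_width: 91.1
gripper_force: 0.0
time_s: 2.03
ee_pos: [390.9, 220.9, 214.2]
ee_rot: [180.0, 0.0, -180.0]
force: [0.3, -0.2, 0.5]
gripper_width: 91.6
gripper_force: 0.0
time_s: 2.7
ee_pos: [519.3, 50.5, 213.9]
ee_rot: [-179.9, 0.1, 179.8]
force: [1.3, 0.0, -0.5]
gripper_width: 91.0
gripper_force: 0.0
[519.2830695   50.5027242  213.86738723] [-1.79888333e+02  1.47123602e-01  1.79787801e+02]
1027 [539.31254723  33.1021912 ] 0.8316208028103907
688 [539.27672515  32.70717031] 2.301658539578776
0.61 ((495.40191650390625, 328.5091552734375), (260.6039733886719, 65.04545593261719), 0.10505487769842148)
```

View pics/w1.png

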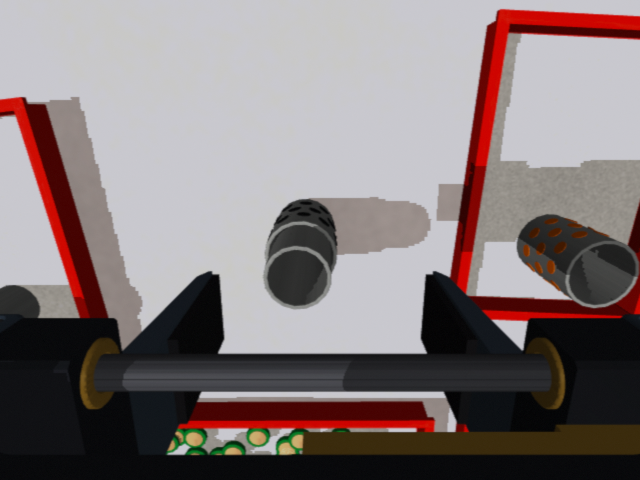

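The wrist view shows the nested pair between the fingers, with the rim circle around (297,277) px. That fits a centre of about (538.5, 32.5). I'll align, descend and grip the proud 45 mm.

```bash
python3 -m pendant '{"translation":[[-10,-9,0],[-9,-9,10],[0,0,28],[0,0,28],[0,0,26],[0,0,16],[0,0,10],[0,0,0]],"roll":[0,0,0,0,0,0,0,0],"hand":[0,0,0,0,0,0,0,0]}' 25
python3 -m pendant '{"translation":[[0,0,0],[0,0,0],[0,0,0],[0,0,0],[0,0,0],[0,0,0],[0,0,0],[0,0,0]],"roll":[0,0,0,0,0,0,0,0],"hand":[150,150,150,150,150,150,150,150]}' 25
```

```text
time_s: 3.52
ee_pos: [534.0, 36.0, 93.4]
ee_rot: [-180.0, -0.3, -180.0]
force: [-0.4, -0.3, -0.5]
gripper_width: 91.3
gripper_force: 0.0
time_s: 4.18
ee_pos: [535.4, 36.1, 96.2]
ee_rot: [-180.0, 0.0, -180.0]
force: [-0.5, -0.6, 0.9]
gripper_width: 45.6
gripper_force: 24.9
```

```bash
python3 -m pendant '{"translation":[[0,0,-2],[0,0,-4],[0,0,-5],[0,0,-6],[0,0,-6],[0,0,-6],[0,0,-6],[0,0,0]],"roll":[0,0,0,0,0,0,0,0],"hand":[150,150,150,150,150,150,150,150]}' 25
python3 - <<'E'
from h import *
f=env.grab_frame("side"); cv2.imwrite("pics/s2.png",cv2.resize(f["frame"][150:350,200:460],(780,600))[:,:,::-1])
P=pts(f,np.ones((480,640),bool)); n=P[np.hypot(P[:,0]-536,P[:,1]-32)<45]
print([int(((n[:,2]>z)&(n[:,2]<z+10)).sum()) for z in range(-10,200,10)])
E
```

```text
time_s: 4.85
ee_pos: [536.2, 36.2, 132.6]
ee_rot: [180.0, 0.2, -180.0]
force: [-0.2, -0.2, -1.6]
gripper_width: 46.0
gripper_force: 24.9
[427, 273, 147, 165, 152, 177, 157, 184, 174, 247, 151, 145, 151, 127, 126, 159, 182, 193, 140, 140, 34]
```

View pics/s2.png

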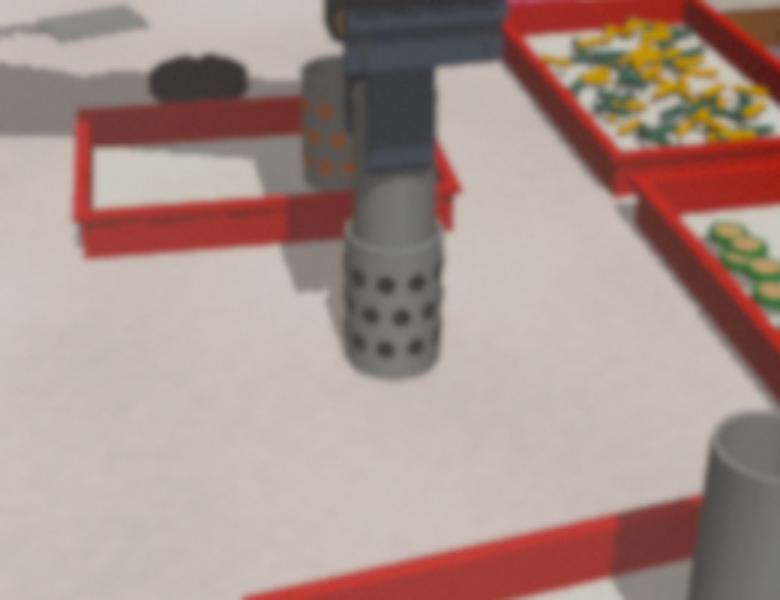

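The crop shows the wide flask still standing on the table at about (393,310), with the slim one rising out of it.

```bash
python3 -m pendant '{"translation":[[0,0,-8],[0,0,-12],[0,0,-14],[0,0,-14],[0,0,-14],[0,0,-14],[0,0,-10],[0,0,-4]],"roll":[0,0,0,0,0,0,0,0],"hand":[150,150,150,150,150,150,150,150]}' 25
python3 -m pendant '{"translation":[[1,-8,0],[2,-20,0],[2,-24,0],[2,-24,0],[2,-24,0],[3,-24,0],[3,-24,0],[3,-24,0]],"roll":[0,0,0,0,0,0,0,0],"hand":[150,150,150,150,150,150,150,150]}'
python3 -m pendant '{"translation":[[3,-24,0],[3,-24,0],[3,-24,0],[3,-24,0],[2,-20,0],[0,-12,0],[0,-6,0],[0,0,0]],"roll":[0,0,0,0,0,0,0,0],"hand":[150,150,150,150,150,150,150,150]}'
python3 - <<'E'
from h import *
f=env.grab_frame("top")
P=pts(f,np.ones((480,640),bool)); n=P[(np.hypot(P[:,0]-538,P[:,1]-34)<50)&(P[:,2]>77)&(P[:,2]<92)]
print(len(n),cv2.minEnclosingCircle(n[:,:2].astype(np.float32)))
m=P[(P[:,0]>350)&(P[:,0]<640)&(P[:,1]>150)&(P[:,1]<370)&(P[:,2]>29)&(P[:,2]<41)]
R=cv2.minAreaRect(m[:,:2].astype(np.float32)); print(R,cv2.boxPoints(R))
q=P[(np.hypot(P[:,0]-504,P[:,1]+273)<45)]; print(env.state()["ee_pos"])
save(f,"t3")
E
```

```text
time_s: 5.57
ee_pos: [535.9, 36.2, 222.7]
ee_rot: [180.0, 0.2, -180.0]
force: [-0.1, -0.7, -1.4]
gripper_width: 46.2
gripper_force: 24.9
time_s: 6.23
ee_pos: [516.1, -137.3, 219.8]
ee_rot: [180.0, -0.1, 180.0]
force: [-0.4, 0.3, -0.9]
gripper_width: 45.9
gripper_force: 24.9
time_s: 6.9
ee_pos: [502.9, -270.7, 220.1]
ee_rot: [180.0, -0.1, 179.9]
force: [-0.6, -0.2, -2.7]
gripper_width: 46.2
gripper_force: 24.9
281 ((537.64990234375, 31.905641555786133), 28.183752059936523)
((492.871826171875, 265.393798828125), (180.8529510498047, 259.7706604003906), 87.16361999511719) [[358.67096 181.50534]
 [618.12335 168.65085]
 [627.0727  349.28226]
 [367.6203  362.13675]]
[ 503.01620271 -269.6521034   220.29009862]
```

View pics/t3.png

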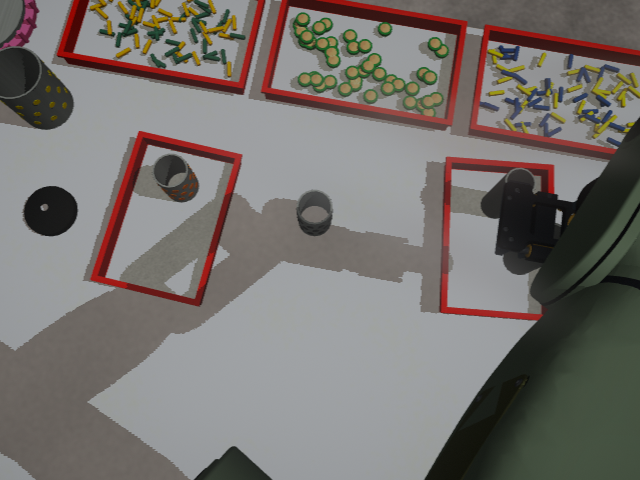

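The top view shows the wide flask standing alone at (314,213) px. The slim one is in the gripper over the near end of the right tray. Wide tray spot: about (438, 268). Lowering now.

```bash
python3 -m pendant '{"translation":[[-1,-3,8],[0,0,18],[0,0,22],[0,0,22],[0,0,18],[0,0,12],[0,0,6],[0,0,4]],"roll":[0,0,0,0,0,0,0,0],"hand":[150,150,150,150,150,150,150,150]}' 25
python3 -m pendant '{"translation":[[0,0,2],[0,0,2],[0,0,1],[0,0,1],[0,0,1],[0,0,1],[0,0,0],[0,0,0]],"roll":[0,0,0,0,0,0,0,0],"hand":[150,150,150,150,150,150,150,150]}'
```

```text
time_s: 7.62
ee_pos: [504.0, -271.8, 109.8]
ee_rot: [179.9, -0.1, -179.9]
force: [0.1, 0.4, -1.5]
gripper_width: 46.0
gripper_force: 24.9
time_s: 8.28
ee_pos: [504.2, -272.9, 103.0]
ee_rot: [180.0, 0.0, 180.0]
force: [0.0, -0.8, -1.1]
gripper_width: 46.2
gripper_force: 24.9
```

```bash
python3 -m pendant '{"translation":[[0,0,0.5],[0,0,0.5],[0,0,0.5],[0,0,0.5],[0,0,0],[0,0,0],[0,0,0],[0,0,0]],"roll":[0,0,0,0,0,0,0,0],"hand":[150,150,150,150,150,150,150,150]}'
```

```text
time_s: 8.95
ee_pos: [504.4, -272.9, 101.2]
ee_rot: [-180.0, 0.0, 180.0]
force: [0.3, 0.2, 2.2]
gripper_width: 45.8
gripper_force: 24.9
```

```bash
python3 -m pendant '{"translation":[[0,0,0],[0,0,0],[0,0,0],[0,0,0],[0,0,0],[0,0,0],[0,0,0],[0,0,0]],"roll":[0,0,0,0,0,0,0,0],"hand":[115,105,90,70,50,30,10,0]}'
python3 -m pendant '{"translation":[[0,0,-5],[0,0,-15],[0,0,-20],[0,0,-20],[0,0,-20],[0,0,-20],[0,0,-10],[0,0,0]],"roll":[0,0,0,0,0,0,0,0],"hand":[0,0,0,0,0,0,0,0]}'
python3 -m pendant '{"translation":[[-1,10,0],[-2,20,0],[-2,25,0],[-3,25,0],[-3,25,0],[-3,25,0],[-3,25,0],[-3,25,0]],"roll":[0,0,0,0,0,0,0,0],"hand":[0,0,0,0,0,0,0,0]}'
python3 -m pendant '{"translation":[[-3,25,0],[-3,25,0],[-3,25,0],[-3,22,0],[-2,18,0],[0,8,0],[0,0,0],[0,0,0]],"roll":[0,0,0,0,0,0,0,0],"hand":[0,0,0,0,0,0,0,0]}'
python3 - <<'E'
from h import *
print(env.state()["ee_pos"])
f=env.grab_frame("side"); save(f,"s4")
P=pts(f,np.ones((480,640),bool)); n=P[(np.hypot(P[:,0]-504,P[:,1]+273)<50)&(P[:,2]>20)]
for lo,hi in ((20,50),(100,130)):
    p=n[(n[:,2]>lo)&(n[:,2]<hi)]; print(len(p),p.mean(0),p[:,:2].min(0),p[:,:2].max(0))
print(np.percentile(n[:,2],99.5))
E
```

```text
time_s: 9.62
ee_pos: [504.2, -272.8, 100.9]
ee_rot: [180.0, 0.0, 180.0]
force: [-0.0, -0.4, -0.3]
gripper_width: 89.1
gripper_force: 0.0
time_s: 10.28
ee_pos: [505.5, -273.6, 213.7]
ee_rot: [-179.8, 0.3, 180.0]
force: [0.6, -0.1, 0.3]
gripper_width: 91.1
gripper_force: 0.0
time_s: 10.95
ee_pos: [523.0, -90.7, 209.1]
ee_rot: [179.9, -0.2, -180.0]
force: [0.8, 0.1, 0.5]
gripper_width: 91.2
gripper_force: 0.0
time_s: 11.62
ee_pos: [537.5, 30.1, 210.0]
ee_rot: [-180.0, -0.1, -179.9]
force: [-0.4, -0.0, -0.1]
gripper_width: 91.1
gripper_force: 0.0
[537.48295934  30.12357867 209.99357791]
723 [ 500.80574959 -289.93968755   35.15639848] [ 483.49242107 -297.05763217] [ 526.8305439  -267.09238385]
1478 [ 505.35064957 -276.99200334  116.10660009] [ 483.49984234 -297.5247585 ] [ 526.98529412 -251.07357667]
135.1734119816939
```

View pics/s4.png

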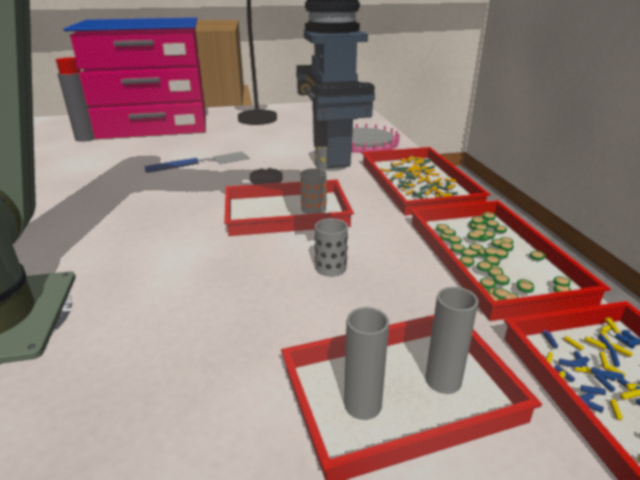

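The slim flask stands upright in its tray at (365,362) px and the wide one is at (331,247). Now the wide flask.

```bash
python3 -m pendant '{"translation":[[0,2,10],[0,0,25],[0,0,30],[0,0,30],[0,0,30],[0,0,22],[0,0,12],[0,0,6]],"roll":[0,0,0,0,0,0,0,0],"hand":[0,0,0,0,0,0,0,0]}'
python3 -m pendant '{"translation":[[0,0,0],[0,0,0],[0,0,0],[0,0,0],[0,0,0],[0,0,0],[0,0,0],[0,0,0]],"roll":[0,0,0,0,0,0,0,0],"hand":[0,130,130,130,130,130,130,130]}' 25
python3 -m pendant '{"translation":[[0,0,-5],[0,0,-12],[0,0,-16],[0,0,-16],[0,0,-16],[0,0,-14],[0,0,-8],[0,0,0]],"roll":[0,0,0,0,0,0,0,0],"hand":[130,130,130,130,130,130,130,130]}'
```

```text
time_s: 12.33
ee_pos: [536.3, 31.2, 43.1]
ee_rot: [-180.0, -0.3, 179.9]
force: [-0.9, -0.4, -0.3]
gripper_width: 91.0
gripper_force: 0.0
time_s: 13.0
ee_pos: [538.7, 32.5, 46.5]
ee_rot: [180.0, 0.1, 180.0]
force: [-0.0, 2.3, 3.4]
gripper_width: 56.2
gripper_force: 25.0
time_s: 13.67
ee_pos: [539.0, 32.1, 134.3]
ee_rot: [-180.0, 0.1, -180.0]
force: [-0.1, -1.0, -3.5]
gripper_width: 56.3
gripper_force: 25.0
```

```bash
python3 -m pendant '{"translation":[[4,8,0],[8,18,0],[9,22,0],[9,22,0],[9,22,0],[9,22,0],[9,22,0],[9,22,0]],"roll":[0,0,0,0,0,0,0,0],"hand":[130,130,130,130,130,130,130,130]}'
python3 -m pendant '{"translation":[[9,22,0],[9,20,0],[8,18,0],[6,12,0],[3,6,0],[0,0,0],[0,0,0],[0,0,0]],"roll":[0,0,0,0,0,0,0,0],"hand":[130,130,130,130,130,130,130,130]}'
```

```text
time_s: 14.33
ee_pos: [470.2, 191.2, 131.5]
ee_rot: [-179.9, -0.2, -180.0]
force: [0.8, 0.1, -3.6]
gripper_width: 56.6
gripper_force: 25.0
time_s: 15.0
ee_pos: [437.2, 267.4, 132.5]
ee_rot: [-180.0, -0.0, 180.0]
force: [0.9, -0.1, -4.0]
gripper_width: 56.4
gripper_force: 25.0
```

```bash
python3 -m pendant '{"translation":[[0,1,8],[0,0,14],[0,0,16],[0,0,14],[0,0,10],[0,0,6],[0,0,4],[0,0,3]],"roll":[0,0,0,0,0,0,0,0],"hand":[130,130,130,130,130,130,130,130]}'
python3 -m pendant '{"translation":[[0,0,1],[0,0,1],[0,0,1],[0,0,0.5],[0,0,0.5],[0,0,0],[0,0,0],[0,0,0]],"roll":[0,0,0,0,0,0,0,0],"hand":[130,130,130,130,130,130,130,130]}'
```

```text
time_s: 15.67
ee_pos: [437.5, 269.1, 57.7]
ee_rot: [180.0, 0.0, 180.0]
force: [-0.0, 0.2, -3.0]
gripper_width: 56.0
gripper_force: 25.0
time_s: 16.33
ee_pos: [437.3, 269.2, 54.1]
ee_rot: [180.0, 0.0, -180.0]
force: [-0.8, -0.5, -2.7]
gripper_width: 56.3
gripper_force: 25.0
```

```bash
python3 -m pendant '{"translation":[[0,0,0.6],[0,0,0.6],[0,0,0.6],[0,0,0.5],[0,0,0],[0,0,0],[0,0,0],[0,0,0]],"roll":[0,0,0,0,0,0,0,0],"hand":[130,130,130,130,130,130,130,130]}'
```

```text
time_s: 17.0
ee_pos: [437.2, 269.2, 51.6]
ee_rot: [180.0, 0.0, -180.0]
force: [0.3, -0.6, -4.8]
gripper_width: 56.3
gripper_force: 25.0
```

```bash
python3 -m pendant '{"translation":[[0,0,0.5],[0,0,0.5],[0,0,0.5],[0,0,0],[0,0,0],[0,0,0],[0,0,0],[0,0,0]],"roll":[0,0,0,0,0,0,0,0],"hand":[130,130,130,130,130,130,130,130]}'
```

```text
time_s: 17.67
ee_pos: [437.3, 269.2, 51.5]
ee_rot: [180.0, 0.0, -180.0]
force: [-2.0, -1.1, 8.5]
gripper_width: 56.3
gripper_force: 25.0
```

Contact: the force went up to +8.5 N. Releasing and retreating.

```bash
python3 -m pendant '{"translation":[[0,0,-0.3],[0,0,0],[0,0,0],[0,0,0],[0,0,0],[0,0,0],[0,0,0],[0,0,0]],"roll":[0,0,0,0,0,0,0,0],"hand":[130,90,80,65,45,30,10,0]}'
python3 -m pendant '{"translation":[[0,0,-5],[0,0,-15],[0,0,-25],[0,0,-30],[0,0,-30],[0,0,-25],[0,0,-15],[0,0,0]],"roll":[0,0,0,0,0,0,0,0],"hand":[0,0,0,0,0,0,0,0]}'
python3 - <<'E'
from h import *
f=env.grab_frame("side")
P=pts(f,np.ones((480,640),bool)); n=P[(np.hypot(P[:,0]-437,P[:,1]-269)<50)&(P[:,2]>40)&(P[:,2]<100)]
print(n.min(0),n.max(0)); save(f,"s5")
E
```

```text
time_s: 18.33
ee_pos: [437.3, 269.2, 50.4]
ee_rot: [180.0, -0.0, 180.0]
force: [-0.2, -0.4, -0.0]
gripper_width: 90.1
gripper_force: 0.0
time_s: 19.0
ee_pos: [439.1, 270.3, 199.6]
ee_rot: [179.8, 0.4, -180.0]
force: [-0.0, 0.2, 0.4]
gripper_width: 91.5
gripper_force: 0.0
[406.59881426 237.82646145  40.13078657] [464.14190257 298.70667671  91.27731374]
```

View pics/s5.png

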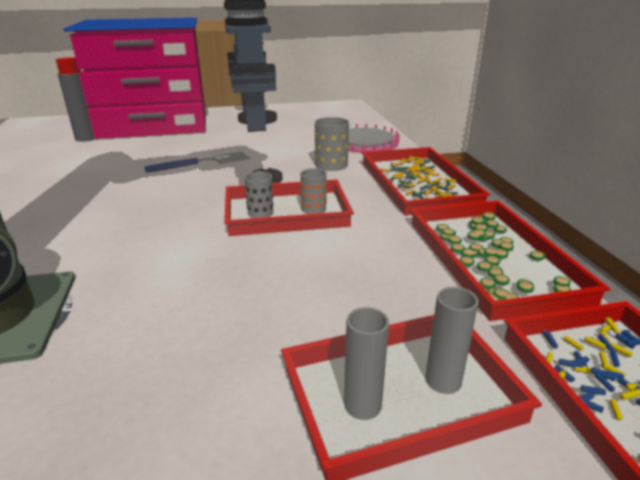

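Both flasks stand upright in their trays: wide at (259,194) px, slim at (365,362). The gripper is clear of both.

```bash
python3 -c "
from workcell import env
print(env.job_done())"
```

```text
the job is handed in; nothing more can be done
None
```

The slim flask and then the wide flask were each stood upright in their matching red trays and released, and the job was handed in at about 19 s of the 61 s allowed; the hand-in call returned no verdict.

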